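# Stow the full tin behind the swing gate

## Robot

A 7-joint arm with a two-finger parallel gripper is mounted at the origin on the work surface. World frame = base frame: x ahead of the robot, y to its left, z up, the work surface at z = 0. Lengths are in mm, angles in rad, forces in N, time in s.
With the tool pointing down it reaches from about 400 to 875 mm from the base axis. Payload 4.4 kg.
Tool frame: the origin (TCP) lies midway between the tips of the shut fingers; the grasp point (between the pads) lies 19 mm behind it (ctrl.pinch_z is the distance from the TCP to the grasp point, in mm); z points along the fingers, y is the line along which they close (so a half turn about z gives the same grasp; the last joint's range is limited). The gripper opens to 85 mm and grips with 20 to 120 N. Pads are 22 mm wide; open, the fingers measure 114 mm over their backs; the gripper's body (76 mm by 85 mm) begins 54 mm behind the grasp point. The pads swing forward as they close: fully open they stand 13 mm farther back than shut.
Start: joints at [-1.325, 0.628, 0.038, 1.517, -0.027, 0.996, -0.02], TCP at [199.378, 618.681, 231.313] pointing down, gripper open.
Joint ranges: [-3.06, 3.06], [-0.37, 2.12], [-1.25, 1.32], [0.18, 2.47], [-1.1, 4.24], [0.23, 1.98], [-2.94, 2.94]. Speed limits (rad/s): [2.57, 2.57, 3.14, 3.14, 3.14, 3.14, 3.14].

## Interface

Orientations are given as [roll, pitch, yaw] about the fixed x, y, z axes, in that order (R = Rz(yaw) Ry(pitch) Rx(roll)).
In Python, from cell import read_state, cams, order, ctrl gives the robot as it stands.
- The arm moves only by the tool move_arm, never from a script. Its argument "targets" is text: rows parted by semicolons, each of 7 numbers parted by spaces: the gripper's target within -1 to 1 (fully open at 1, half-way at 0, shut at -1), then the shift along the tool's x, y, z in cm, then the turn, a rotation vector about the tool's x, y, z in degrees. A call has 1 to 5 rows; each row shifts and turns the commanded pose from where the row before left it, along the tool's axes as they then stand; what a row does not reach is not made up. A row lasts 1/12 s, in which the tool goes at most 41.7 mm and 7.16 degrees, less where a joint would pass 70% of its speed; a pose out of reach is approached as far as the arm can. A call with a gripper value outside its range is refused whole. The fingers move at their own pace and stop on an object; the grip force is fixed at half the most. Time passes only in rows, so rows that do not move let the fingers close. It gives the time, the measured TCP pose, the force, the opening and the grip force at its end, in the units of the state.
- read_state(): the state, without advancing time (a new reading comes with each control period).
- cams.get_image(name): name is "side" or "top"; returns a dict with "color" (480x640x3 uint8, red, green, blue), "fovy" (degrees; the focal length in pixels is half the picture's height over the tangent of half this angle, whatever the lens; pixels are square), "cx", "cy" (the principal point, pixels), "k1" (the pictures are not rectified: a ray, as slopes to the right and down, at radius r is drawn at 1 + k1 r^2 times it, then the intrinsics apply), "rvec" (rotation vector, rad) and "tvec" (3), from world to camera coordinates, as OpenCV has them. Camera axes: x right, y down, z forward; pixel columns grow to the right and rows downward; lengths in mm; the calibration is good to about 2 mm. A picture is of the moment at which its call begins. There is no depth.
- order.finish_job(): hands the job in; it is judged then, once.
The state is a dict: "clock": time; "qpos": joint angles; "qd": joint speeds; "tau": joint torques, N m; "eef_pos": TCP position; "tool_rot": TCP orientation; "force": force on the tool from outside, world axes, zero at the start; "torque": the same for the moment, N m; "width": finger opening in mm; "gripper_force": force on a finger pad.
Only numpy, scipy, OpenCV 4.12 (cv2) and the standard library are available. Lean on these libraries where they do the work, as an engineer would, in place of code of your own. Each camera call takes 0.05 s, during which the arm holds its last target. There are 200 camera calls.

## Task

Three identical closed tins stand on the bench and only one is full: find it by lifting them and feeling the weight, putting the empty ones back upright where they stood. Stand the full tin in front of the storage bay's swing gate and push it in through the gate, upright, until both leaves swing shut behind it. Do not tip any tin or disturb the other things on the bench.

Things in the scene. Friction and masses are not known exactly. Their poses are not given: they have to be found in the camera images.
- tin_a_center (a point): centre (half-way up) of one of three identical closed steel tins: upright cylinder, 66 mm diameter, 78 mm tall, flat lid; z axis up. One of the three, chosen at random, is full (total about 0.45 to 0.65 kg); the other two are almost empty (total 0.10 to 0.15 kg). Nothing but the weight tells them apart; the contents do not shift
- tin_b_center (a point): centre (half-way up) of one of three identical closed steel tins: upright cylinder, 66 mm diameter, 78 mm tall, flat lid; z axis up. One of the three, chosen at random, is full (total about 0.45 to 0.65 kg); the other two are almost empty (total 0.10 to 0.15 kg). Nothing but the weight tells them apart; the contents do not shift
- tin_c_center (a point): centre (half-way up) of one of three identical closed steel tins: upright cylinder, 66 mm diameter, 78 mm tall, flat lid; z axis up. One of the three, chosen at random, is full (total about 0.45 to 0.65 kg); the other two are almost empty (total 0.10 to 0.15 kg). Nothing but the weight tells them apart; the contents do not shift
- tin_a: the same tin; origin at the centre of its underside
- tin_b: the same tin; origin at the centre of its underside
- tin_c: the same tin; origin at the centre of its underside
- bay: fixed storage bay of white board; origin at bench level, midway between its gate's two hinge posts; axes as gate. Floor 6 mm thick, 124 mm wide, from x = -110 mm (open apron before the gate) to +200 mm. Behind the gate: side walls 104 mm apart inside, 64 mm high over the bench; back wall at x = 190 mm. Hinge posts 11 mm thick, 72 mm high, at x = 0, y = +-55 mm
- gate (a point): point on the bay's floor (6 mm above the bench) at the middle of the gate line; x points into the bay through the gate, y to the left, z up. A clear roof, 92 to 96 mm above the bench, covers x = 62 to 200 mm: too little room between gate and roof to lower a tin from above, but fingers pushing from above may follow through the gate as far as the roof's edge
- bay_spot (a point): point on the bay's floor 85 mm inside the gate line: a tin centred over it (anything beyond about 70 mm) is clear of the closing leaves
- leaf_left (a joint): angle of the gate's left leaf (seen from the robot): 0 shut, grows to 1.5 as it swings inward, into the bay; never outward. Aluminium, 46 mm long, 4 mm thick, from 10 to 62 mm above the bench, on an upright hinge 49 mm to the left of gate. A weak spring (0.3 to 1 N at the tip) swings it shut when nothing holds it open
- leaf_right (a joint): angle of the gate's right leaf (seen from the robot): 0 shut, grows to 1.5 as it swings inward, into the bay; never outward. Aluminium, 46 mm long, 4 mm thick, from 10 to 62 mm above the bench, on an upright hinge 49 mm to the right of gate. A weak spring (0.3 to 1 N at the tip) swings it shut when nothing holds it open
- glue_center (a point): bystander, centre of an upright white glue bottle, 56 mm diameter, 150 mm tall
- offcut_center (a point): bystander, centre of a wood offcut lying on the bench, 140 (x) x 48 (y) x 40 mm
- mug_center (a point): bystander, centre of an upright white cup, 76 mm diameter, 90 mm tall
- foam_center (a point): bystander, centre of a lilac foam block, 80 (x) x 60 (y) x 55 mm
- rasp_center (a point): bystander, middle of a rasp lying flat, 260 mm long along its x axis, 24 mm thick
- hammer_center (a point): bystander, middle of a hammer lying flat, 240 mm long along its x axis
There are look-alikes about, which are no part of the job. Leave any green look-alike of the tin_b alone. Leave any purple look-alike of the tin_c alone.

How it is judged (in metres and radians):
On the way, in this order (a step that is already met when the one before it is completed fails the run):
1. a tin is lifted clear of the bench to feel its weight (height (world z) of any of tin_a_center, tin_b_center, tin_c_center above 0.059 m), for 0.1 s.
2. a tin passes upright through the gate, which it pushes open (value of joint each of leaf_left, leaf_right above 0.5 rad and ((x of tin_a_center in the frame of gate between -0.02 and 0.06 m and y of tin_a_center in the frame of gate between -0.03 and 0.03 m and height (world z) of tin_a_center below 0.065 m) or (x of tin_b_center in the frame of gate between -0.02 and 0.06 m and y of tin_b_center in the frame of gate between -0.03 and 0.03 m and height (world z) of tin_b_center below 0.065 m) or (x of tin_c_center in the frame of gate between -0.02 and 0.06 m and y of tin_c_center in the frame of gate between -0.03 and 0.03 m and height (world z) of tin_c_center below 0.065 m))), for 0.05 s.
At the end, for the whole second after the job is handed in: The full tin stands upright (0.15 rad), at rest on the bay's floor (over 3 N on it), centre 60 to 165 mm past the gate line; both leaves shut (under 0.12 rad); both empty tins upright, at rest, within 50 mm of their starts (((contact force between tin_a and bay above 3 N and x of tin_a_center in the frame of gate between 0.06 and 0.165 m and y of tin_a_center in the frame of gate between -0.03 and 0.03 m and height (world z) of tin_a_center below 0.055 m and linear speed of each of tin_a, tin_b, tin_c below 0.02 m/s and distance of each of tin_b_center, tin_c_center from where it was at the start of the episode below 0.05 m and angle between each of tin_a_center, tin_b_center, tin_c_center's own z axis and vertical below 0.15 rad) or (contact force between tin_b and bay above 3 N and x of tin_b_center in the frame of gate between 0.06 and 0.165 m and y of tin_b_center in the frame of gate between -0.03 and 0.03 m and height (world z) of tin_b_center below 0.055 m and linear speed of each of tin_b, tin_a, tin_c below 0.02 m/s and distance of each of tin_a_center, tin_c_center from where it was at the start of the episode below 0.05 m and angle between each of tin_a_center, tin_b_center, tin_c_center's own z axis and vertical below 0.15 rad) or (contact force between tin_c and bay above 3 N and x of tin_c_center in the frame of gate between 0.06 and 0.165 m and y of tin_c_center in the frame of gate between -0.03 and 0.03 m and height (world z) of tin_c_center below 0.055 m and linear speed of each of tin_c, tin_a, tin_b below 0.02 m/s and distance of each of tin_a_center, tin_b_center from where it was at the start of the episode below 0.05 m and angle between each of tin_a_center, tin_b_center, tin_c_center's own z axis and vertical below 0.15 rad)) and value of joint each of leaf_left, leaf_right below 0.12 rad); the robot touches nothing.
It fails at once if a tin is tipped by more than 0.6 rad (angle between any of tin_a_center, tin_b_center, tin_c_center's own z axis and vertical above 0.6 rad).
It fails at once if a bystander is moved more than 40 mm (distance of any of glue_center, offcut_center, mug_center, foam_center, rasp_center, hammer_center from where it was at the start of the episode above 0.04 m).
It also fails if it takes over 72 s, if anything falls off the work surface, if the arm or the gripper's body presses on something with over 40 N, if the wrist force passes 120 N, or if a joint passes its speed limit or range.

## Working session

There is one attempt and no reset: what is moved stays moved. The work goes in short steps, Python scripts to look and compute and a tool call to move; the robot and the scene stay as the last step left them, time stands still between calls to the robot, and variables do not carry over. Pictures are saved under pics/ and viewed, at most 11 in all, crops included, and the job is handed in when it is done.

Besides the shell and the picture viewer there is one more tool, called after "Request:" as name(argument=value, ...), one argument or row to a line, values as JSON. move_arm: Moves the arm, as the interface text tells. Its arguments: {"type":"object","properties":{"targets":{"type":"string"}},"required":["targets"]}

```bash
mkdir -p pics; ls; python3 - <<'E'
from cell import read_state,cams,ctrl
import cv2
s=read_state();print(s, ctrl.pinch_z)
for n in("side","top"):
    d=cams.get_image(n);cv2.imwrite(f"pics/{n}0.png",d["color"][:,:,::-1])
    print(n,{k:v for k,v in d.items() if k!="color"})
E
```

```text
pics
{'clock': 0.0, 'qpos': array([-1.32478865,  0.62931558,  0.03843338,  1.51835576, -0.02698625,
        0.99629852, -0.02000147]), 'qd': array([ 2.89927670e-04,  1.23878842e-03, -3.08954279e-05,  2.48613155e-03,
        3.36358054e-05, -1.52888313e-04, -6.54360688e-04]), 'tau': array([ 2.51039637e-06, -5.63406122e+01,  1.22614246e+00, -1.93452662e+01,
        1.09440248e-02,  1.04180185e-02, -3.96214219e-06]), 'eef_pos': array([199.18900063, 618.08095603, 230.41264202]), 'tool_rot': array([-3.13973344e+00,  2.92204888e-05,  2.82979823e+00]), 'force': array([-0.28998978, -0.52910983,  0.60082057]), 'torque': array([ 0.02689738,  0.00639919, -0.00735211]), 'gripper_force': 0.0, 'width': 85.19703158254646} 18.700000000000003
side {'fovy': 48.08650807788237, 'cx': 315.7640350190723, 'cy': 232.39126510093774, 'k1': -0.03012848413873568, 'rvec': array([ 2.07993275, -0.6154202 ,  0.34904184]), 'tvec': array([-424.04033842,  210.24041532, 1210.88396908])}
top {'fovy': 43.13932680035576, 'cx': 319.2283941643451, 'cy': 239.61167586288693, 'k1': -0.16233286932132704, 'rvec': array([ 2.10737464, -2.13739335,  0.18880027]), 'tvec': array([  -7.19666765,  520.03262806, 1539.03353586])}
```

View pics/top0.png

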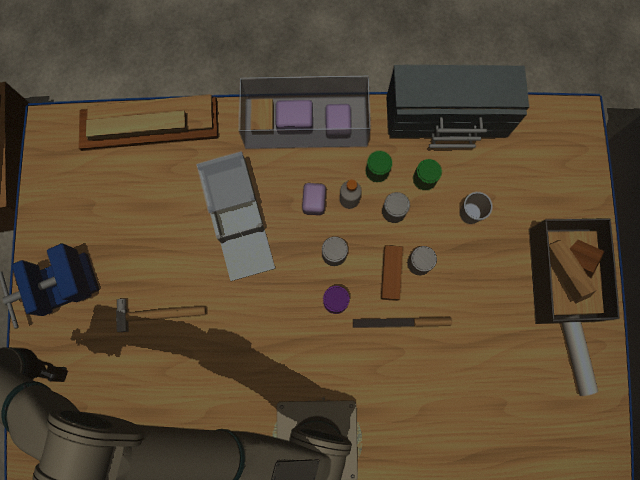

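View pics/side0.png

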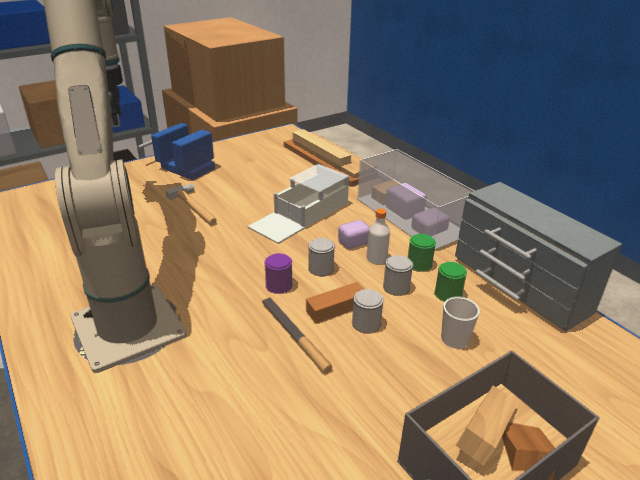

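The top view shows three grey tins at about (335,250), (396,207) and (424,260). The things that could be taken for them are the green tins at (379,165) and (428,174), the purple tin at (337,298), the cup at (477,207) and the glue bottle at (350,193). The description says steel and not green or purple, so I choose the three grey ones. The bay runs from its apron at (250,257) up to (228,165), with the gate near (240,235).

```bash
cat > h.py <<'E'
import cv2,numpy as np
from cell import read_state,cams,ctrl
def K(d):
    f=240/np.tan(np.radians(d["fovy"])/2);return np.array([[f,0,d["cx"]],[0,f,d["cy"]],[0,0,1]])
def ray(d,px):
    p=cv2.undistortPoints(np.float64(px).reshape(-1,1,2),K(d),np.array([d["k1"],0,0,0])).reshape(-1,2)
    R=cv2.Rodrigues(d["rvec"])[0];c=-R.T@d["tvec"]
    return c,np.c_[p,np.ones(len(p))]@R
def plane(d,px,z):
    c,v=ray(d,px);return c+v*((z-c[2])/v[:,2])[:,None]
def proj(d,P):
    return cv2.projectPoints(np.float64(P).reshape(-1,3),d["rvec"],d["tvec"],K(d),np.array([d["k1"],0,0,0]))[0].reshape(-1,2)
def fitc(p):
    A=np.c_[2*p,np.ones(len(p))];s=np.linalg.lstsq(A,(p**2).sum(1),rcond=None)[0]
    return s[:2],np.sqrt(s[2]+s[0]**2+s[1]**2)
E
python3 - <<'E'
from h import *
t=cams.get_image("top");im=t["color"]
cv2.imwrite("pics/crop.png",cv2.resize(im[140:310,190:450,::-1],None,fx=3,fy=3,interpolation=cv2.INTER_CUBIC))
hsv=cv2.cvtColor(im,cv2.COLOR_RGB2HSV)
m=((hsv[...,1]<60)&(hsv[...,2]>60)).astype(np.uint8)
m[:150]=0;m[320:]=0;m[:,520:]=0;m[:,:180]=0
cs,_=cv2.findContours(m,cv2.RETR_EXTERNAL,cv2.CHAIN_APPROX_NONE)
for c in cs:
    if cv2.contourArea(c)<100: continue
    p=plane(t,c.reshape(-1,2),78)[:,:2]
    h=cv2.convexHull(np.float32(p)).reshape(-1,2)
    ctr,r=cv2.minEnclosingCircle(np.float32(p))
    print(cv2.boundingRect(c),cv2.contourArea(c),"fit",fitc(h),"enc",np.round(ctr,1),round(r,1))
# side image lids
s=cams.get_image("side");cv2.imwrite("pics/crops.png",cv2.resize(s["color"][160:340,240:440,::-1],None,fx=3,fy=3,interpolation=cv2.INTER_CUBIC))
E
```

```text
(411, 246, 26, 25) 471.0 fit (array([ 461.53296235, -280.83804328]), np.float64(32.379080575516504)) enc [ 461.4 -280.6] 32.8
(322, 237, 26, 25) 478.0 fit (array([489.41486007, -53.28444032]), np.float64(32.351982573405266)) enc [489.3 -53.2] 33.1
(221, 230, 54, 51) 1755.5 fit (array([475.07226922, 169.1744837 ]), np.float64(69.95492020916582)) enc [477.3 170.5] 77.5
(464, 192, 28, 28) 591.0 fit (array([ 599.12755359, -430.65371451]), np.float64(37.3396542103694)) enc [ 598.9 -430.7] 38.1
(384, 192, 26, 25) 448.5 fit (array([ 605.24881328, -216.96255506]), np.float64(32.3275930150316)) enc [ 605. -217.] 33.0
(302, 183, 23, 29) 547.0 fit (array([627.41888572,  -1.46818188]), np.float64(39.01968431368413)) enc [626.6  -1.9] 42.4
(341, 182, 20, 19) 187.5 fit (array([642.96167319, -97.93854148]), np.float64(25.87719840615905)) enc [642.9 -97.2] 26.9
(197, 152, 66, 87) 3586.5 fit (array([638.89940329, 220.16993234]), np.float64(111.43939885567715)) enc [639.3 220.6] 120.3
```

View pics/crop.png

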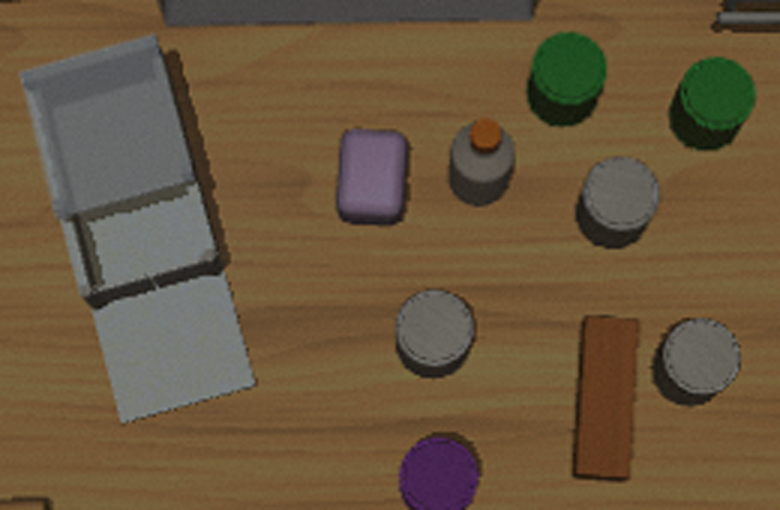

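View pics/crops.png

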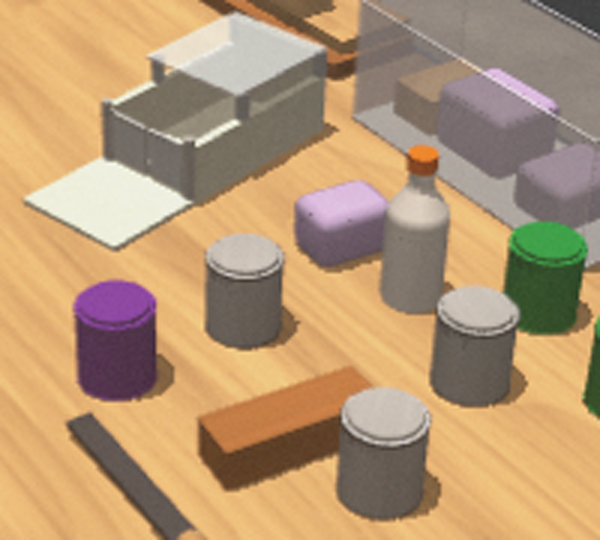

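The crops confirm three plain grey lids with fitted radii of 32.3–32.4 mm (33 mm expected). The offcut lies left of the right-hand tin. The bay apron is at crop pixels (121,422)–(255,384), with the leaves' dark line from (90,300) to (220,262).

```bash
cat >> h.py <<'E'
from scipy.spatial.transform import Rotation as Ro
def need(pos,yaw):
    s=read_state();R=Ro.from_euler("xyz",s["tool_rot"])
    d=R.inv().apply(np.array(pos)-s["eef_pos"])/10
    G=Ro.from_euler("xyz",[np.pi,0,yaw])
    print("shift cm",d.round(2),"turn deg",np.degrees((R.inv()*G).as_rotvec()).round(1),"eef",s["eef_pos"].round(1),"rot",s["tool_rot"].round(3),"F",s["force"].round(1),"w",round(s["width"],1),"t",s["clock"])
E
python3 - <<'E'
from h import *
t=cams.get_image("top");s=cams.get_image("side")
f=lambda l:np.array([[x/3+190,y/3+140] for x,y in l])
A=plane(t,f([(121,422),(255,384),(228,275),(94,312)]),6)[:,:2];print(A.round(1))
e=A[0]-A[1];print("width",np.linalg.norm(e),"yaw from front edge",np.arctan2(-e[0],e[1]),"sides",[np.arctan2(*(b[::-1])) for b in (A[2]-A[1],A[3]-A[0])])
# side view of apron front corners: crop (25,200) left?, (115,247)
g=np.array([[25,200],[115,247]])/3+[240,160]
print("side apron",plane(s,g,6).round(1))
# leaf bright-pixel apron mask fit: quad
im=t["color"];hsv=cv2.cvtColor(im,cv2.COLOR_RGB2HSV)
m=((hsv[...,1]<60)&(hsv[...,2]>120)).astype(np.uint8);m[:215]=0;m[300:]=0;m[:,290:]=0;m[:,215-5:]*=1;m[:,:200]=0
c=max(cv2.findContours(m,cv2.RETR_EXTERNAL,cv2.CHAIN_APPROX_NONE)[0],key=cv2.contourArea)
q=plane(t,c.reshape(-1,2),6)[:,:2];r=cv2.minAreaRect(np.float32(q));print(r,cv2.boxPoints(r).round(1))
need([489.4,-53,230],np.pi/2)
# green, offcut
print("offcut",plane(t,f([(583,317),(637,318),(630,478),(575,476)]),40)[:,:2].round(1))
# triangulate lids in side view check
P=[[489.4,-53.3,78],[605.2,-217,78],[461.5,-280.8,78]];print((proj(s,P)).round(1),((proj(s,P)-[240,160])*3).round(0))
E
```

```text
[[419.9 224. ]
 [452.4 104.6]
 [551.6 128.8]
 [519.5 249.6]]
width 123.79672735252146 yaw from front edge 0.2659725950954641 sides [np.float64(0.2400998555674836), np.float64(0.2516219852009783)]
side apron [[416.9 216.8   6. ]
 [449.7 100.6   6. ]]
((488.8670959472656, 179.9268035888672), (107.17680358886719, 122.0672836303711), 15.359411239624023) [[421.  224.6]
 [453.4 106.9]
 [556.7 135.3]
 [524.4 253. ]]
shift cm [-48.21 -55.01   0.14] turn deg [-0.   0.  72.1] eef [199.3 618.5 231. ] rot [-3.141  0.     2.83 ] F [ 0.7 -0.7  0.4] w 85.4 t 0.3
offcut [[ 502.6 -185.2]
 [ 501.  -232.6]
 [ 361.  -221.5]
 [ 363.6 -173.9]]
[[321.7 242.9]
 [399.2 260.7]
 [368.6 295.7]] [[245. 249.]
 [478. 302.]
 [386. 407.]]
```

Request:
move_arm(
  targets="1 -2.4 -2.75 0 0 0 0;1 -2.4 -2.75 0 0 0 0;1 -2.4 -2.75 0 0 0 0;1 -2.4 -2.75 0 0 0 0;1 -2.4 -2.75 0 0 0 0",
)

```text
clock: 0.72
eef_pos: [271.8, 449.4, 231.3]
tool_rot: [3.141, 0.0, 2.83]
force: [1.3, 0.2, 0.7]
width: 85.4
gripper_force: 0.0
```

Request:
move_arm(
  targets="1 -2.4 -2.75 0 0 0 0;1 -2.4 -2.75 0 0 0 0;1 -2.4 -2.75 0 0 0 0;1 -2.4 -2.75 0 0 0 0;1 -2.4 -2.75 0 0 0 0",
)

```text
clock: 1.13
eef_pos: [343.9, 281.7, 231.5]
tool_rot: [3.141, 0.0, 2.83]
force: [0.9, -0.2, 0.4]
width: 85.5
gripper_force: 0.0
```

Request:
move_arm(
  targets="1 -2.4 -2.75 0 0 0 0;1 -2.4 -2.75 0 0 0 0;1 -2.4 -2.75 0 0 0 0;1 -2.4 -2.75 0 0 0 0;1 -2.4 -2.75 0 0 0 0",
)

```text
clock: 1.55
eef_pos: [416.0, 114.0, 231.6]
tool_rot: [3.141, 0.001, 2.83]
force: [0.0, 1.5, -0.2]
width: 85.9
gripper_force: 0.0
```

Request:
move_arm(
  targets="1 -2.4 -2.75 0 0 0 0;1 -2.4 -2.75 0 0 0 0;1 -2.4 -2.75 0 0 0 0;1 -2.4 -2.75 0 0 0 0;1 -2.4 -2.75 0 0 0 0",
)

```text
clock: 1.97
eef_pos: [488.0, -53.9, 231.5]
tool_rot: [3.141, 0.0, 2.83]
force: [0.7, 0.7, -0.0]
width: 85.3
gripper_force: 0.0
```

Request:
move_arm(
  targets="1 0 0 0 0 0 7.1;1 0 0 0 0 0 7.1;1 0 0 0 0 0 7.1;1 0 0 0 0 0 7.1;1 0 0 0 0 0 7.1",
)

```text
clock: 2.38
eef_pos: [487.5, -52.2, 231.4]
tool_rot: [3.141, -0.0, 2.204]
force: [0.7, 0.2, 1.4]
width: 85.4
gripper_force: 0.0
```

Request:
move_arm(
  targets="1 0 0 0 0 0 7.1;1 0 0 0 0 0 7.1;1 0 0 0 0 0 7.1;1 0 0 0 0 0 7.1;1 0 0 0 0 0 1.1",
)

```text
clock: 2.8
eef_pos: [487.5, -52.0, 231.3]
tool_rot: [-3.142, 0.0, 1.692]
force: [-0.6, 1.2, 0.3]
width: 85.3
gripper_force: 0.0
```

```bash
python3 - <<'E'
from h import *
need([489.4,-54,50],np.pi/2)
s=cams.get_image("side")
print(plane(s,np.array([[245,256],[479,311],[386,416]])/3+[240,160],78).round(1))
im=s["color"]
cv2.imwrite("pics/s2.png",cv2.resize(im[140:360,220:460,::-1],None,fx=2.5,fy=2.5))
E
```

```text
shift cm [-0.22  0.16 18.13] turn deg [-0.   0.   6.9] eef [487.5 -52.  231.3] rot [-3.142  0.     1.692] F [-0.6  1.2  0.3] w 85.3 t 2.8
[[ 483.3  -62.1   78. ]
 [ 598.1 -226.8   78. ]
 [ 455.3 -288.9   78. ]]
```

Request:
move_arm(
  targets="1 0 0 0 0 0 6.9;1 -0.3 0.1 3 0 0 0;1 0 0 3.5 0 0 0;1 0 0 3.5 0 0 0;1 0 0 3 0 0 0",
)

```text
clock: 3.27
eef_pos: [488.3, -54.7, 99.7]
tool_rot: [-3.142, -0.0, 1.579]
force: [0.5, 0.2, 0.3]
width: 85.4
gripper_force: 0.0
```

```bash
python3 - <<'E'
from h import *
need([488.4,-55,22],np.pi/2)
a=[cams.get_image(n)["color"] for n in("side","top")]
o=np.hstack([cv2.resize(a[0][150:310,240:400],None,fx=2.5,fy=2.5),cv2.resize(a[1][170:330,255:415],None,fx=2.5,fy=2.5)])
cv2.imwrite("pics/g1.png",o[...,::-1])
E
```

```text
shift cm [-0.03  0.01  7.77] turn deg [-0.  -0.   0.5] eef [488.3 -54.7  99.7] rot [-3.142 -0.     1.579] F [0.5 0.2 0.3] w 85.4 t 3.2667
```

View pics/g1.png

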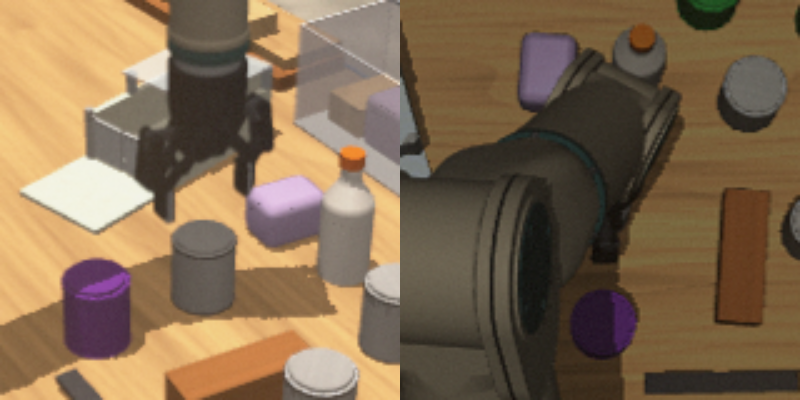

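The fingers straddle the tin: tips at about (164,215) and (245,190), lid centre (204,240) in the left panel. I'll check the camera bias against the known tip midpoint.

```bash
python3 - <<'E'
from h import *
s=cams.get_image("side")
p=proj(s,[[488.3,-54.7,113],[488.3,-54.7,99.7],[488.3,-54.7,78],[483.3,-62,78]]);print(((p-[240,150])*2.5).round(0), p.round(1))
im=s["color"];g=cv2.cvtColor(im,cv2.COLOR_RGB2HSV)
c,v=ray(s,p[:1]);print(c.round(0))
# lid ellipse of P1 by bottom: tin silhouettes base row, P2/P3
t=(g[...,1]<70).astype(np.uint8)
for (x,y) in((399,262),(368,298)):
    col=g[y-10:y+40,x];print(x,y,[tuple(int(k) for k in q) for q in col[::2,1:]])
E
```

```text
[[205. 204.]
 [205. 215.]
 [204. 233.]
 [204. 238.]] [[321.9 231.7]
 [321.8 236.2]
 [321.7 243.3]
 [321.6 245.3]]
[-148. -979.  842.]
399 262 [(121, 234), (113, 234), (23, 212), (24, 211), (25, 207), (24, 210), (24, 211), (25, 208), (23, 198), (29, 131), (44, 82), (38, 102), (39, 98), (40, 103), (42, 104), (38, 102), (47, 104), (40, 102), (42, 103), (42, 104), (39, 99), (46, 100), (124, 233), (122, 240), (120, 241)]
368 298 [(110, 239), (27, 216), (28, 211), (26, 210), (27, 209), (24, 209), (27, 208), (26, 209), (24, 203), (30, 128), (19, 134), (43, 102), (45, 101), (45, 102), (43, 106), (51, 106), (50, 107), (47, 104), (47, 103), (53, 105), (54, 103), (48, 100), (54, 99), (120, 240), (124, 236)]
```

Request:
move_arm(
  targets="1 -0.1 -0.05 2.5 0 0 0.5;1 0 0 2.6 0 0 0;1 0 0 2.6 0 0 0;-1 0 0 0 0 0 0;-1 0 0 0 0 0 0",
)

```text
clock: 3.83
eef_pos: [488.8, -56.3, 25.5]
tool_rot: [3.141, -0.0, 1.567]
force: [-2.8, -1.7, 27.9]
width: 64.0
gripper_force: 29.5
```

Request:
move_arm(
  targets="-1 0 0 0 0 0 0;-1 0 0 0 0 0 0;-1 0 0 0 0 0 0;-1 0 0 0 0 0 0;-1 0 0 0 0 0 0",
)

```text
clock: 4.25
eef_pos: [489.1, -56.0, 25.7]
tool_rot: [3.139, -0.0, 1.567]
force: [0.2, 1.2, 7.9]
width: 63.8
gripper_force: 66.6
```

Request:
move_arm(
  targets="-1 0 0 0 0 0 0;-1 0 0 0 0 0 0;-1 0 0 0 0 0 0;-1 0 0 0 0 0 0;-1 0 0 0 0 0 0",
)

```text
clock: 4.67
eef_pos: [489.1, -56.0, 25.7]
tool_rot: [3.139, -0.0, 1.566]
force: [0.1, 0.9, 9.9]
width: 63.5
gripper_force: 66.6
```

Request:
move_arm(
  targets="-1 0 0 -0.8 0 0 0;-1 0 0 -1.2 0 0 0;-1 0 0 -1.5 0 0 0;-1 0 0 -1 0 0 0;-1 0 0 -0.5 0 0 0",
)

```text
clock: 5.08
eef_pos: [488.7, -56.1, 75.9]
tool_rot: [3.139, 0.0, 1.566]
force: [1.0, 0.0, -1.2]
width: 63.5
gripper_force: 66.0
```

Request:
move_arm(
  targets="-1 0 0 0 0 0 0;-1 0 0 0 0 0 0;-1 0 0 0 0 0 0;-1 0 0 0 0 0 0;-1 0 0 0 0 0 0",
)

```text
clock: 5.5
eef_pos: [487.6, -56.1, 73.7]
tool_rot: [-3.14, -0.0, 1.566]
force: [-1.3, 0.2, -0.4]
width: 63.3
gripper_force: 66.0
```

Request:
move_arm(
  targets="-1 0 0 0 0 0 0;-1 0 0 0 0 0 0;-1 0 0 0 0 0 0;-1 0 0 0 0 0 0;-1 0 0 0 0 0 0",
)

```text
clock: 5.92
eef_pos: [488.0, -56.1, 74.2]
tool_rot: [-3.141, -0.0, 1.566]
force: [0.2, 0.1, -1.4]
width: 63.5
gripper_force: 66.0
```

Mean vertical force is about -1.1 N, so this tin is empty. I'll put it back.

Request:
move_arm(
  targets="-1 0 0 1.5 0 0 0;-1 0 0 1.5 0 0 0;-1 0 0 1 0 0 0;-1 0 0 0.6 0 0 0;-1 0 0 0.15 0 0 0",
)

```text
clock: 6.33
eef_pos: [487.4, -56.0, 25.8]
tool_rot: [-3.14, -0.0, 1.566]
force: [-0.7, -0.3, -1.8]
width: 63.9
gripper_force: 66.0
```

Request:
move_arm(
  targets="-1 0 0 0 0 0 0;-1 0 0 0 0 0 0;0.85 0 0 0 0 0 0;1 0 0 0 0 0 0;1 0 0 0 0 0 0",
)

```text
clock: 6.75
eef_pos: [488.4, -56.1, 27.3]
tool_rot: [3.141, 0.0, 1.566]
force: [0.3, -0.1, -0.1]
width: 85.6
gripper_force: 0.0
```

Request:
move_arm(
  targets="1 0 0 0 0 0 0;1 0 0 0 0 0 0;1 0 0 -1 0 0 0;1 0 0 -3 0 0 0;1 0 0 -4 0 0 0",
)

```text
clock: 7.17
eef_pos: [485.9, -55.9, 106.3]
tool_rot: [-3.136, -0.001, 1.566]
force: [1.3, 0.0, -0.2]
width: 85.5
gripper_force: 0.0
```

```bash
python3 - <<'E'
from h import *
need([603.5,-219.5,22],np.pi/2)
need([460,-283,22],np.pi/2)
E
```

```text
shift cm [-16.3   11.89   8.35] turn deg [-0.3 -0.  -0.3] eef [485.9 -55.9 106.3] rot [-3.136e+00 -1.000e-03  1.566e+00] F [ 1.3  0.  -0.2] w 85.5 t 7.1667
shift cm [-22.73  -2.42   8.43] turn deg [-0.3 -0.  -0.3] eef [485.9 -55.9 106.3] rot [-3.136e+00 -1.000e-03  1.566e+00] F [ 1.3  0.  -0.2] w 85.5 t 7.1667
```

Request:
move_arm(
  targets="1 -4 0 -1 0 0 0;1 -3.5 1.5 0 0 0 0;1 -3.2 2.5 0 0 0 0;1 -3 2.8 0 0 0 0;1 -2.5 2.8 0 0 0 0",
)

```text
clock: 7.58
eef_pos: [583.8, -221.5, 118.4]
tool_rot: [3.141, 0.002, 1.564]
force: [0.6, -0.2, 0.1]
width: 85.5
gripper_force: 0.0
```

Request:
move_arm(
  targets="1 -0.1 2.1 0 0 0 -0.3;1 0 0 1.5 0 0 0;1 0 0 1 0 0 0;1 0 0 0 0 0 0;1 0 0 0 0 0 0",
)

```text
clock: 8.0
eef_pos: [602.6, -219.0, 91.3]
tool_rot: [-3.139, -0.001, 1.571]
force: [-0.2, -0.8, -0.2]
width: 85.4
gripper_force: 0.0
```

```bash
python3 - <<'E'
from h import *
need([603.5,-219.5,22],np.pi/2)
a=[cams.get_image(n)["color"] for n in("side","top")]
o=np.hstack([cv2.resize(a[0][170:330,310:470],None,fx=2.5,fy=2.5),cv2.resize(a[1][130:290,315:475],None,fx=2.5,fy=2.5)])
cv2.imwrite("pics/g2.png",o[...,::-1])
E
```

```text
shift cm [-0.06  0.11  6.93] turn deg [-0.2 -0.1  0. ] eef [ 602.6 -219.    91.3] rot [-3.139e+00 -1.000e-03  1.571e+00] F [-0.2 -0.8 -0.2] w 85.4 t 8.0
```

View pics/g2.png

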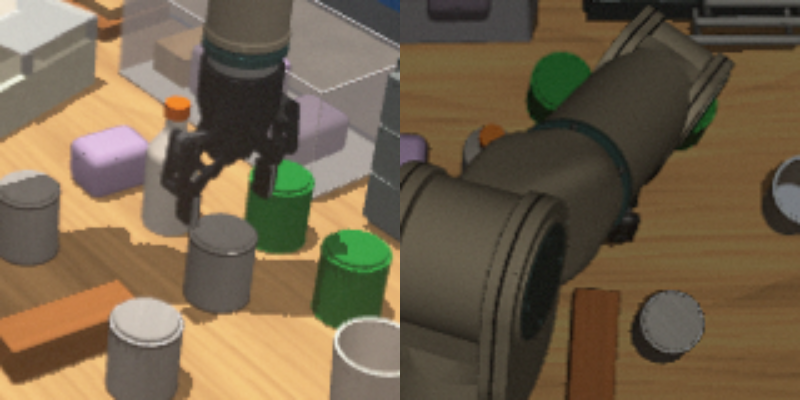

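The fingers straddle the second tin: tips at (188,225) and (265,195), lid at (222,235). The other things are clear. Descending.

Request:
move_arm(
  targets="1 0 -0.1 2.3 0 0 0;1 0 0 2.3 0 0 0;1 0 0 2 0 0 0;-1 0 0 0 0 0 0;-1 0 0 0 0 0 0",
)

```text
clock: 8.52
eef_pos: [603.8, -219.2, 26.3]
tool_rot: [3.141, -0.0, 1.572]
force: [-0.5, -0.2, -4.0]
width: 66.0
gripper_force: 67.7
```

Request:
move_arm(
  targets="-1 0 0 0 0 0 0;-1 0 0 0 0 0 0;-1 0 0 0 0 0 0;-1 0 0 0 0 0 0;-1 0 0 0 0 0 0",
)

```text
clock: 8.93
eef_pos: [603.1, -219.6, 26.1]
tool_rot: [-3.141, 0.0, 1.571]
force: [-0.1, -0.3, -4.2]
width: 66.2
gripper_force: 68.0
```

Request:
move_arm(
  targets="-1 0 0 -0.8 0 0 0;-1 0 0 -1.2 0 0 0;-1 0 0 -1.5 0 0 0;-1 0 0 -1 0 0 0;-1 0 0 -0.5 0 0 0",
)

```text
clock: 9.35
eef_pos: [604.5, -220.3, 78.4]
tool_rot: [3.138, 0.001, 1.571]
force: [0.6, -0.7, -5.9]
width: 66.1
gripper_force: 68.6
```

Request:
move_arm(
  targets="-1 0 0 0 0 0 0;-1 0 0 0 0 0 0;-1 0 0 0 0 0 0;-1 0 0 0 0 0 0;-1 0 0 0 0 0 0",
)

```text
clock: 9.77
eef_pos: [602.7, -219.4, 75.0]
tool_rot: [-3.14, -0.0, 1.571]
force: [-0.2, -0.4, -6.0]
width: 66.0
gripper_force: 68.6
```

Request:
move_arm(
  targets="-1 0 0 0 0 0 0;-1 0 0 0 0 0 0;-1 0 0 0 0 0 0;-1 0 0 0 0 0 0;-1 0 0 0 0 0 0",
)

```text
clock: 10.18
eef_pos: [603.2, -219.6, 75.8]
tool_rot: [-3.142, -0.0, 1.571]
force: [-0.4, -0.5, -5.7]
width: 66.1
gripper_force: 68.6
```

-5.8 N is about 0.59 kg, so this is the full tin. I'll raise it high enough to clear the glue bottle, then carry it toward the bay.

Request:
move_arm(
  targets="-1 0 0 -2 0 0 0;-1 0 0 -3.5 0 0 0;-1 0 0 -3.5 0 0 0;-1 0 0 -3.5 0 0 0;-1 0 0 -1.5 0 0 0",
)

```text
clock: 10.6
eef_pos: [605.3, -221.0, 221.0]
tool_rot: [3.135, 0.003, 1.571]
force: [0.9, -0.2, -4.9]
width: 65.7
gripper_force: 70.1
```

```bash
python3 - <<'E'
from h import *
print(read_state()["qpos"].round(2))
need([484,175.6,216],.265);need([484,175.6,216],.265+np.pi)
t=cams.get_image("top")
P=np.array([[488.5,-56,78],[461.5,-280.8,78]])
im=t["color"];hsv=cv2.cvtColor(im,cv2.COLOR_RGB2HSV)
m=((hsv[...,1]<60)&(hsv[...,2]>60)).astype(np.uint8);m[:150]=0;m[320:]=0;m[:,:300]=0
for c in cv2.findContours(m,cv2.RETR_EXTERNAL,cv2.CHAIN_APPROX_NONE)[0]:
    if cv2.contourArea(c)>150:print(cv2.boundingRect(c),fitc(cv2.convexHull(np.float32(plane(t,c.reshape(-1,2),78)[:,:2])).reshape(-1,2)))
E
```

```text
[ 0.05  0.66  0.44  1.56 -0.32  0.98  0.58]
shift cm [ 39.67 -12.12   0.31] turn deg [ 0.4 -0.1 74.8] eef [ 605.3 -221.   221. ] rot [3.135e+00 3.000e-03 1.571e+00] F [ 0.9 -0.2 -4.9] w 65.7 t 10.6
shift cm [ 39.67 -12.12   0.31] turn deg [ 1.000e-01  5.000e-01 -1.052e+02] eef [ 605.3 -221.   221. ] rot [3.135e+00 3.000e-03 1.571e+00] F [ 0.9 -0.2 -4.9] w 65.7 t 10.6
(411, 246, 26, 25) (array([ 461.59594164, -280.83434242]), np.float64(32.35245959356744))
(464, 192, 28, 28) (array([ 599.09359527, -430.62332305]), np.float64(37.34669690763139))
(302, 183, 23, 29) (array([627.37013444,  -1.39623485]), np.float64(39.01788810073179))
(340, 182, 21, 18) (array([644.98969696, -96.04139864]), np.float64(25.216414414851087))
```

Request:
move_arm(
  targets="-1 2.5 -0.7 0 0 0 0;-1 3.4 -1 0 0 0 0;-1 3.4 -1 0 0 0 0;-1 3.4 -1 0 0 0 0;-1 3.4 -1 0 0 0 0",
)

```text
clock: 11.07
eef_pos: [554.7, -57.0, 214.8]
tool_rot: [-3.14, -0.0, 1.571]
force: [0.7, -0.6, -5.9]
width: 65.5
gripper_force: 70.1
```

Request:
move_arm(
  targets="-1 3.4 -1 0 0 0 0;-1 3.4 -1 0 0 0 0;-1 3.4 -1 0 0 0 0;-1 3.4 -1 0 0 0 0;-1 3.4 -1 0 0 0 0",
)

```text
clock: 11.48
eef_pos: [504.6, 112.8, 215.0]
tool_rot: [-3.14, 0.0, 1.571]
force: [1.4, 0.5, -5.0]
width: 65.8
gripper_force: 70.1
```

Request:
move_arm(
  targets="-1 3.4 -1.2 0 0 0 0;-1 2.6 -0.8 0 0 0 0;-1 0 0 0 0 0 -7;-1 0 0 0 0 0 -7;-1 0 0 0 0 0 -7",
)

```text
clock: 11.9
eef_pos: [485.0, 172.1, 215.0]
tool_rot: [-3.14, 0.0, 1.946]
force: [-0.6, 0.5, -6.1]
width: 66.1
gripper_force: 70.2
```

Request:
move_arm(
  targets="-1 0 0 0 0 0 -7;-1 0 0 0 0 0 -7;-1 0 0 0 0 0 -7;-1 0 0 0 0 0 -7;-1 0 0 0 0 0 -7",
)

```text
clock: 12.32
eef_pos: [485.4, 171.0, 215.0]
tool_rot: [-3.141, -0.001, 2.555]
force: [-0.0, 0.5, -5.1]
width: 66.0
gripper_force: 70.2
```

Request:
move_arm(
  targets="-1 0 0 0 0 0 -7;-1 0 0 0 0 0 -7;-1 0 0 0 0 0 -7;-1 0 0 0 0 0 -7;-1 0 0 0 0 0 -7",
)

```text
clock: 12.73
eef_pos: [485.4, 170.9, 215.0]
tool_rot: [-3.141, -0.001, -3.118]
force: [-0.7, 0.5, -5.0]
width: 65.7
gripper_force: 70.2
```

Request:
move_arm(
  targets="-1 0 0 0 0 0 -7;-1 0 0 0 0 0 -7;-1 0 0 0 0 0 0;-1 0 0 0 0 0 0;-1 0 0 0 0 0 0",
)

```text
clock: 13.15
eef_pos: [485.8, 171.0, 215.4]
tool_rot: [-3.142, -0.001, -2.883]
force: [-0.0, -0.4, -5.6]
width: 65.9
gripper_force: 70.2
```

```bash
python3 - <<'E'
from h import *
print(read_state()["qpos"].round(2))
need([484,175.6,100],.265+np.pi)
a=[cams.get_image(n)["color"] for n in("side","top")]
o=np.hstack([cv2.resize(a[0][130:280,220:370],None,fx=2.667,fy=2.667),cv2.resize(a[1][150:300,200:350],None,fx=2.667,fy=2.667)])
cv2.imwrite("pics/g3.png",o[...,::-1])
E
```

```text
[-0.36  0.46 -0.05  1.91  0.03  0.78  1.41]
shift cm [ 0.04  0.49 11.54] turn deg [-0.  -0.  -0.3] eef [485.8 171.  215.4] rot [-3.142e+00 -1.000e-03 -2.883e+00] F [-0.  -0.4 -5.6] w 65.9 t 13.15
```

View pics/g3.png

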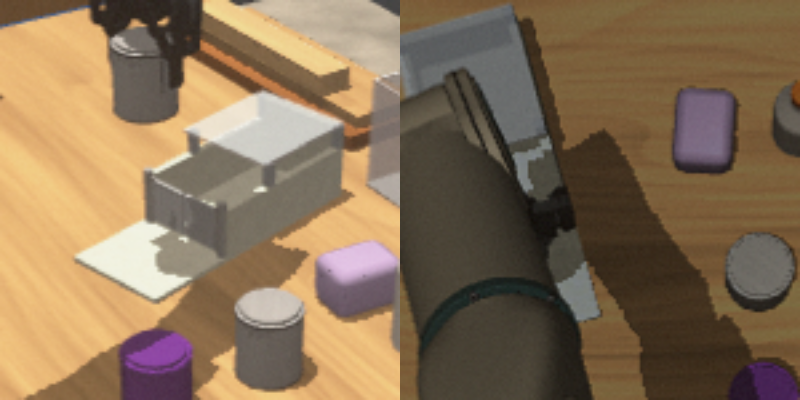

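P1 stands upright where it was. The tin hangs over the apron, and the side view shows the post tops near (150,170) and (222,203) and the apron corners at (78,260) and (155,299).

```bash
python3 - <<'E'
from h import *
t=cams.get_image("top");s=cams.get_image("side")
A=plane(s,np.array([[78,260],[155,299]])/2.667+[220,130],6)
B=plane(s,np.array([[150,170],[222,203]])/2.667+[220,130],72)
T=plane(t,np.array([[90,298],[220,258]])/3+[190,140],72)
u=np.array([np.cos(.265),np.sin(.265)])
print(A.round(1),"gate via side apron",A.mean(0)[:2]+110*u)
print(B.round(1),"posts side",B.mean(0));print(T.round(1),"posts top",T.mean(0))
for P in ([542,191,72],[484,175.6,6]):print(proj(s,P),(proj(s,P)-[220,130])*2.667)
E
```

```text
[[417.1 211.4   6. ]
 [449.8 101.9   6. ]] gate via side apron [539.60495508 185.47441314]
[[524.7 239.4  72. ]
 [553.5 136.1  72. ]] posts side [539.12073378 187.72916541  72.        ]
[[519.9 242.1  72. ]
 [553.4 129.6  72. ]] posts top [536.65967316 185.84561051  72.        ]
[[289.7561546  199.07459703]] [[186.03966432 184.22195029]]
[[275.62961031 226.47197729]] [[148.36417069 257.29076344]]
```

Request:
move_arm(
  targets="-1 0.3 0.25 3 0 0 -0.3;-1 0 0 4 0 0 0;-1 0 0 4 0 0 0;-1 0 0 3 0 0 0;-1 0 0 0 0 0 0",
)

```text
clock: 13.77
eef_pos: [478.5, 171.6, 70.7]
tool_rot: [-3.14, -0.011, -2.874]
force: [-1.3, -0.7, -6.5]
width: 65.9
gripper_force: 72.5
```

Request:
move_arm(
  targets="-1 0 0 2 0 0 0;-1 0 0 1 0 0 0;-1 0 0 0.6 0 0 0;-1 0 0 0 0 0 0;-1 0 0 0 0 0 0",
)

```text
clock: 14.18
eef_pos: [483.1, 173.2, 40.8]
tool_rot: [3.142, 0.001, -2.874]
force: [0.4, 0.5, -6.5]
width: 65.7
gripper_force: 73.1
```

```bash
python3 - <<'E'
from h import *
need([482,172.8,32.3],.265-np.pi)
E
```

```text
shift cm [ 0.12 -0.01  0.85] turn deg [0.  0.1 0.1] eef [483.1 173.2  40.8] rot [ 3.142e+00  1.000e-03 -2.874e+00] F [ 0.4  0.5 -6.5] w 65.7 t 14.1833
```

Request:
move_arm(
  targets="-1 0 0 0.4 0 0 0;-1 0 0 0.3 0 0 0;-1 0 0 0.1 0 0 0;-1 0 0 0 0 0 0;-1 0 0 0 0 0 0",
)

```text
clock: 14.6
eef_pos: [482.8, 173.1, 32.1]
tool_rot: [3.141, 0.001, -2.874]
force: [-0.0, -0.2, -3.6]
width: 65.5
gripper_force: 73.2
```

Request:
move_arm(
  targets="1 0 0 0 0 0 0;1 0 0 0 0 0 0;1 0 0 0 0 0 0;1 0 0 0 0 0 0;1 0 0 -2 0 0 0",
)

```text
clock: 15.02
eef_pos: [480.6, 172.3, 49.7]
tool_rot: [-3.141, -0.005, -2.874]
force: [0.3, 1.4, 0.7]
width: 85.3
gripper_force: 0.0
```

Request:
move_arm(
  targets="1 0 0 -4 0 0 0;1 0 0 -3 0 0 0;0 2 0 0 0 0 0;0 3 0 0 0 0 0;0 1 0 0 0 0 0",
)

```text
clock: 15.43
eef_pos: [420.6, 155.7, 122.4]
tool_rot: [-3.141, -0.004, -2.874]
force: [-1.4, -0.9, -0.0]
width: 51.7
gripper_force: 0.0
```

Request:
move_arm(
  targets="0 0 0 0 0 0 0;0 0 0 0 0 0 0;0 0 0 0 0 0 0;0 0 0 0 0 0 0;0 0 0 0 0 0 0",
)

```text
clock: 15.85
eef_pos: [425.6, 157.4, 121.7]
tool_rot: [3.141, 0.001, -2.874]
force: [-0.1, -0.0, -0.2]
width: 42.9
gripper_force: 0.0
```

```bash
python3 - <<'E'
from h import *
need([540-116*.965,188.5-116*.262,38],.265-np.pi)
a=[cams.get_image(n)["color"] for n in("side","top")]
o=np.hstack([cv2.resize(a[0][150:270,210:330],None,fx=3.333,fy=3.333),cv2.resize(a[1][150:270,200:320],None,fx=3.333,fy=3.333)])
cv2.imwrite("pics/g4.png",o[...,::-1])
E
```

```text
shift cm [-0.25 -0.    8.37] turn deg [0.  0.  0.1] eef [425.6 157.4 121.7] rot [ 3.141e+00  1.000e-03 -2.874e+00] F [-0.1 -0.  -0.2] w 42.9 t 15.85
```

View pics/g4.png

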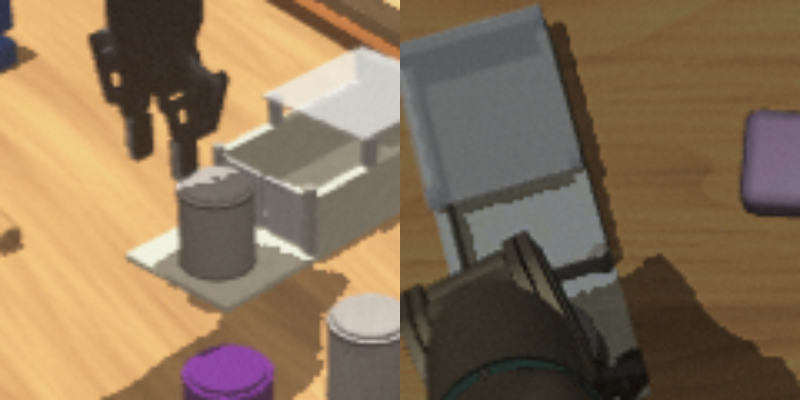

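The tin stands centred on the apron, base near (217,265) and on the line from the front middle (176,281) to the gate (265,240). The fingers are behind it. I'll lower and push.

Request:
move_arm(
  targets="0 0 0 3 0 0 0;0 0 0 3 0 0 0;0 0 0 2.4 0 0 0;0 -0.5 0 0 0 0 0;0 -0.5 0 0 0 0 0",
)

```text
clock: 16.37
eef_pos: [434.4, 159.8, 37.2]
tool_rot: [-3.142, -0.002, -2.874]
force: [0.3, 0.2, -0.0]
width: 42.9
gripper_force: 0.0
```

Request:
move_arm(
  targets="0 -0.6 0 0 0 0 0;0 -0.8 0 0 0 0 0;0 -1 0 0 0 0 0;0 -1 0 0 0 0 0;0 -1 0 0 0 0 0",
)

```text
clock: 16.78
eef_pos: [476.2, 171.0, 39.3]
tool_rot: [-3.141, -0.002, -2.874]
force: [-4.3, -1.6, 2.2]
width: 42.7
gripper_force: 2.8
```

Request:
move_arm(
  targets="0 -1 0 0 0 0 0;0 -1 0 0 0 0 0;0 -1 0 0 0 0 0;0 -0.7 0 0 0 0 0;0 -0.4 0 0 0 0 0",
)

```text
clock: 17.2
eef_pos: [514.8, 181.7, 39.3]
tool_rot: [-3.141, -0.004, -2.874]
force: [-9.1, -1.9, 5.4]
width: 43.0
gripper_force: 4.7
```

```bash
python3 - <<'E'
from h import *
need([540+50*.965,188.5+50*.262,38],.265-np.pi)
a=[cams.get_image(n)["color"] for n in("side","top")]
o=np.hstack([cv2.resize(a[0][130:270,220:360],None,fx=2.857,fy=2.857),cv2.resize(a[1][150:290,190:330],None,fx=2.857,fy=2.857)])
cv2.imwrite("pics/g5.png",o[...,::-1])
E
```

```text
shift cm [-7.61 -0.02  0.1 ] turn deg [-0.  -0.2  0.1] eef [514.8 181.7  39.3] rot [-3.141 -0.004 -2.874] F [-9.1 -1.9  5.4] w 43.0 t 17.2
```

View pics/g5.png

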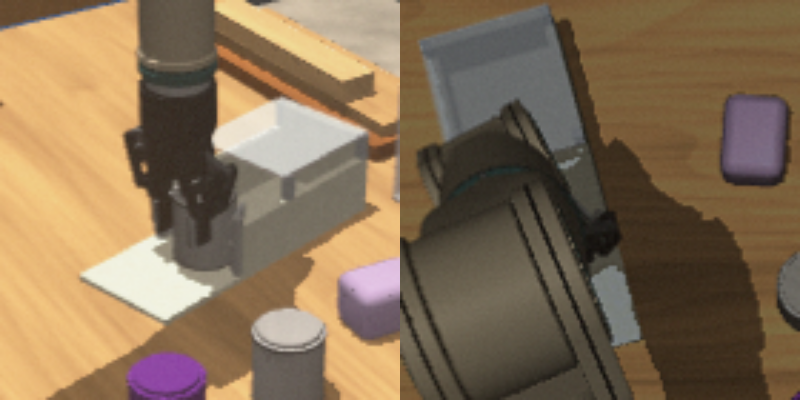

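The tin is upright and half-way into the gateway. I'll continue, stopping short of the roof's edge.

Request:
move_arm(
  targets="0 -0.8 0 0 0 0 0;0 -1 0 0 0 0 0;0 -1 0 0 0 0 0;0 -1 0 0 0 0 0;0 -0.8 0 0 0 0 0",
)

```text
clock: 17.72
eef_pos: [560.5, 194.4, 39.4]
tool_rot: [3.141, -0.001, -2.874]
force: [-3.5, -1.8, 1.2]
width: 42.7
gripper_force: 3.6
```

Request:
move_arm(
  targets="0 -0.8 0 0 0 0 0;0 -0.6 0 0 0 0 0;0 -0.4 0 0 0 0 0;0 -0.2 0 0 0 0 0;0 0 0 0 0 0 0",
)

```text
clock: 18.13
eef_pos: [579.1, 199.5, 39.0]
tool_rot: [-3.142, -0.003, -2.874]
force: [-6.9, -1.8, 5.2]
width: 42.9
gripper_force: 5.0
```

```bash
python3 - <<'E'
from h import *
need([540+46*.965,188.5+46*.262,38],.265-np.pi)
a=[cams.get_image(n)["color"] for n in("side","top")]
o=np.hstack([cv2.resize(a[0][130:270,220:360],None,fx=2.857,fy=2.857),cv2.resize(a[1][140:280,190:330],None,fx=2.857,fy=2.857)])
cv2.imwrite("pics/g6.png",o[...,::-1])
E
```

```text
shift cm [-0.54 -0.03  0.1 ] turn deg [-0.  -0.2  0.1] eef [579.1 199.5  39. ] rot [-3.142e+00 -3.000e-03 -2.874e+00] F [-6.9 -1.8  5.2] w 42.9 t 18.1333
```

View pics/g6.png

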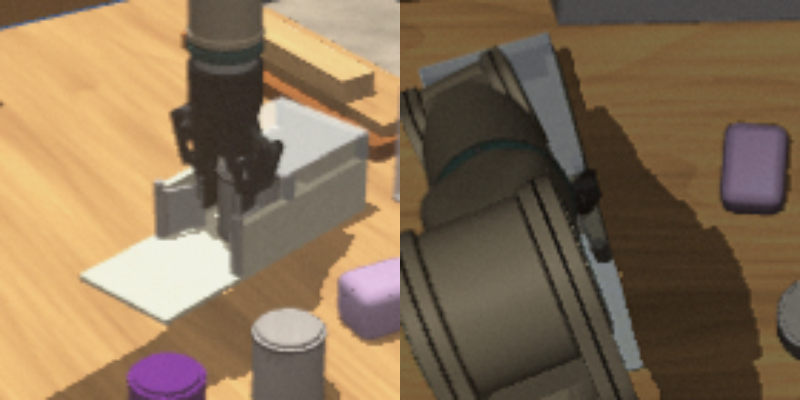

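The leaves are held open and the tin is past the gate, so I'll push 5 mm more, back off slightly and rise.

Request:
move_arm(
  targets="0 -0.3 0 0 0 0 0;0 -0.2 0 0 0 0 0;0 0 0 0 0 0 0;0 0.4 0 0 0 0 0;0 0.6 0 0 0 0 0",
)

```text
clock: 18.65
eef_pos: [578.3, 199.2, 39.3]
tool_rot: [3.141, 0.007, -2.874]
force: [2.0, -0.2, 0.3]
width: 42.6
gripper_force: 1.1
```

Request:
move_arm(
  targets="0 0 0 -1 0 0 0;0 0 0 -2 0 0 0;0 0 0 -3 0 0 0;0 0 0 -4 0 0 0;0 0 0 -4 0 0 0",
)

```text
clock: 19.07
eef_pos: [574.9, 198.3, 179.9]
tool_rot: [3.142, -0.001, -2.874]
force: [1.5, 0.9, -0.0]
width: 42.7
gripper_force: 0.0
```

Request:
move_arm(
  targets="0 3 0 -2 0 0 0;0 4 0 0 0 0 0;0 4 0 0 0 0 0;0 4 0 0 0 0 0;0 3 0 0 0 0 0",
)

```text
clock: 19.48
eef_pos: [398.6, 149.7, 199.0]
tool_rot: [-3.141, -0.0, -2.874]
force: [0.8, -0.2, 0.0]
width: 42.2
gripper_force: 0.0
```

Request:
move_arm(
  targets="0 0 4 -3 0 0 0;0 0 4 -2 0 0 0;0 0 4 0 0 0 0;0 0 4 0 0 0 0;0 0 2 0 0 0 0",
)

```text
clock: 19.9
eef_pos: [355.1, 321.0, 243.6]
tool_rot: [3.137, 0.004, -2.869]
force: [-0.4, 0.5, -0.5]
width: 42.8
gripper_force: 0.0
```

Request:
move_arm(
  targets="0 0 4 0 0 0 0;0 0 4 0 0 0 0;0 0 4 0 0 0 0;0 0 4 0 0 0 0;0 0 2 0 0 0 0",
)

```text
clock: 20.32
eef_pos: [306.1, 494.7, 242.9]
tool_rot: [3.136, 0.001, -2.869]
force: [-0.6, 0.3, 0.3]
width: 42.4
gripper_force: 0.0
```

```bash
python3 - <<'E'
from h import *
need([540,188.5,38],.265-np.pi)
a=[cams.get_image(n)["color"] for n in("side","top")]
o=np.hstack([cv2.resize(a[0][150:290,230:430],None,fx=2,fy=2.857),cv2.resize(a[1][140:280,190:330],None,fx=2.857,fy=2.857)])
cv2.imwrite("pics/g7.png",o[...,::-1])
E
```

```text
shift cm [-14.26 -35.9   20.31] turn deg [0.3 0.1 0.4] eef [306.1 494.7 242.9] rot [ 3.136e+00  1.000e-03 -2.869e+00] F [-0.6  0.3  0.3] w 42.4 t 20.3167
```

View pics/g7.png

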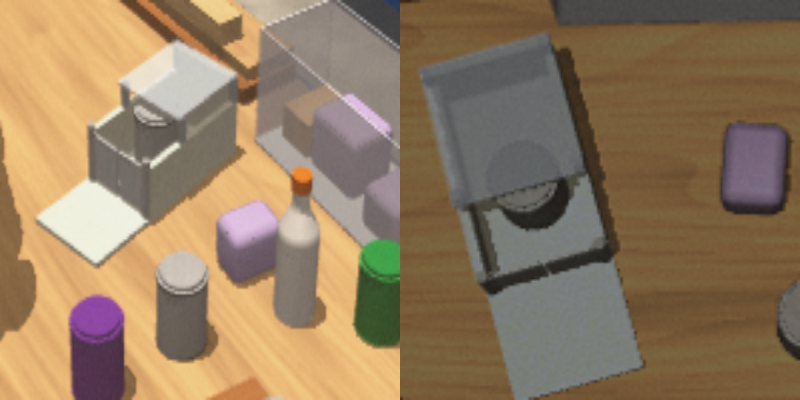

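Both leaves are shut, seen as a straight line through (547,270) in the right panel. The tin stands upright about 80 mm inside, lid near (525,178). I'll check tin P1's drift, then hand in.

```bash
python3 - <<'E'
from h import *
t=cams.get_image("top");im=t["color"];hsv=cv2.cvtColor(im,cv2.COLOR_RGB2HSV)
m=((hsv[...,1]<60)&(hsv[...,2]>60)).astype(np.uint8);m[:150]=0;m[320:]=0;m[:,:300]=0;m[:,520:]=0
P=[]
for c in cv2.findContours(m,cv2.RETR_EXTERNAL,cv2.CHAIN_APPROX_NONE)[0]:
    if cv2.contourArea(c)>350:P.append(fitc(cv2.convexHull(np.float32(plane(t,c.reshape(-1,2),78)[:,:2])).reshape(-1,2))[0]);print(P[-1])
u=np.array([np.cos(.265),np.sin(.265)])
L=plane(t,[[125/2.857+190,178/2.857+140]],84)[0,:2];print("tin in gate x",(L-[540,188.5])@u,"y",(L-[540,188.5])@[-u[1],u[0]])
d=[np.linalg.norm(p-q) for q in([489.4,-53.3],[461.5,-280.8]) for p in P]
if sum(x<25 for x in d)==2:
    from cell import order;print(order.finish_job())
E
```

```text
[ 461.51549192 -280.74363982]
[488.06652588 -53.3565596 ]
[ 598.72006955 -430.8037371 ]
[627.23395737  -1.23428491]
tin in gate x 76.84818627561394 y -2.9420539057494866
the job is handed in; nothing more can be done
None
```

I handed the job in with the full tin (about 0.59 kg) upright inside the bay, about 77 mm past the gate line, and both leaves shut. The one empty tin I lifted is back within 2 mm of its start, and I left the third tin where it stood, unlifted. The interface returned no verdict.

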